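Probe the spacers' bores and reject the blind one

ROBOT

A 6-joint arm with a two-finger parallel gripper is mounted at the origin on a cart in front of the work surface, level with it; the furniture and walls round the work are solid. World frame = base frame: x ahead of the robot, y to its left, z up, the work surface at z = 0. Lengths are in m, angles in rad, forces in N, time in s.
With the tool pointing down it reaches from about 0.375 to 0.9 m from the base axis. Payload 3.1 kg.
Tool frame: the origin (TCP) lies midway between the tips of the shut fingers; the grasp point (between the pads) lies 19 mm behind it (manip.grip_depth is the distance from the TCP to the grasp point, in m); z points along the fingers, y is the line along which they close (so a half turn about z gives the same grasp; the last joint's range is limited). The gripper opens to 85 mm and grips with 20 to 120 N. Pads are 22 mm wide; open, the fingers measure 114 mm over their backs; the gripper's body (76 mm by 85 mm) begins 54 mm behind the grasp point. The pads swing forward as they close: fully open they stand 13 mm farther back than shut.
Start: joints at [-1.395, 0.527, 1.433, -0, 1.181, -0.178], TCP at [0.217, -0.586, 0.231] pointing down, gripper open.
Joint ranges: [-3.08, 3.08], [-0.75, 2.2], [0.22, 2.44], [-1.43, 4.57], [0, 2.65], [-2.85, 2.85]. Speed limits (rad/s): [2.79, 2.79, 3.14, 3.14, 3.14, 3.14].

INTERFACE

Orientations are given as a unit quaternion [x, y, z, w].
In Python, from station import telemetry, snapshot, manip gives the robot as it stands. The module is installed in compiled form; this text tells all that it offers.
- The arm moves only by the shell command python3 -m crank 'ROWS' [OPENING] [FORCE]. ROWS is text: rows parted by semicolons, each of 6 numbers parted by spaces: the shift along the tool's x, y, z as a fraction of full scale, then the turn, a rotation vector about the tool's x, y, z as a fraction of full scale. A call has exactly 5 rows; each row shifts and turns the commanded pose from where the row before left it, along the tool's axes as they then stand; what a row does not reach is not made up. Full scale, the value 1, is 4 cm for a shift and 90 degrees for a turn. A row lasts 1/10 s, in which the tool goes at most 50 mm and 8.59 degrees, less where a joint would pass 70% of its speed; a pose out of reach is approached as far as the arm can. A call with a number of a shift or a turn outside -1 to 1 is refused whole. A call with a gripper value outside its range is refused whole. OPENING is the opening, from -1 (shut) to 1 (fully open), set as the call begins (- or left out, the last holds). The fingers move at their own pace and stop on an object; FORCE is the grip in N (left out, the last holds). Time passes only in rows, so rows that do not move let the fingers close, or fill a call up. It gives the time, the measured TCP pose, the force, the opening and the grip force at its end, in the units of the state.
- telemetry.sense(): the state, without advancing time (a new reading comes with each control period).
- snapshot(name): name is "side" or "top" or "wrist"; returns a dict with "image" (400x640x3 uint8, red, green, blue), "depth" (400x640 float32, m along the optical axis (not along the pixel's ray), 0 where there is no reading), "camera_matrix" (3x3 intrinsics, pixels), "rvec" (rotation vector, rad) and "tvec" (3), from world to camera coordinates, as OpenCV has them. Camera axes: x right, y down, z forward; pixel columns grow to the right and rows downward; lengths in m; the calibration is good to about 2 mm. A picture is of the moment at which its call begins.
- manip.sign_off(): hands the job in; it is judged then, once.
The state is a dict: "t": time; "q": joint angles; "qd": joint speeds; "tau": joint torques, N m; "tcp_pos": TCP position; "tool_rot": TCP orientation; "force": force on the tool from outside, world axes, zero at the start; "ft_torque": the same for the moment, N m; "finger_gap": opening from 0.0 (shut) to 1.0 (fully open); "gripper_force": force on a finger pad.
Only numpy, scipy, OpenCV 4.12 (cv2) and the standard library are available. Lean on these libraries where they do the work, as an engineer would, in place of code of your own. Each camera call takes 0.05 s, during which the arm holds its last target. There are 200 camera calls.

TASK

One of the three aluminium spacers was not drilled right through. Working along the row from the robot's left to its right, probe the bore of every spacer with the gauge pin, pushing it down until it stops; then put the pin fully back into its holder and stand the spacer with the blind bore in the empty grey tray, leaving the two good spacers standing in their places and everything else on the bench undisturbed.

Things in the scene. Friction and masses are not known exactly. Their poses are not given: they have to be found in the camera images.
- spacer_1: one of three look-alike loose aluminium spacer blocks, 70 (own x) x 40 (own y) x 55 mm high, 0.28 to 0.44 kg, in a row across the bench, centres 100 mm or more apart in y (names do not follow the row's order); origin: centre of the underside, z up. A 14 mm vertical bore opens in the middle of the top
- spacer_2: another of the three look-alike spacers, size and frame as spacer_1. In two of the three the bore goes right through to the bench (55 mm deep), in one it is blind: 30 mm deep, its floor 25 mm above the underside; which one is known only by probing
- spacer_3: another of the three look-alike spacers, size and frame as spacer_1; bore through or blind as told at spacer_2. All are easily gripped from above across the 40 mm
- spacer_1_bore (a point): centre of the mouth of spacer_1's 14 mm bore, in its top face, 55 mm above its underside
- spacer_2_bore (a point): centre of the mouth of spacer_2's 14 mm bore, in its top face, 55 mm above its underside
- spacer_3_bore (a point): centre of the mouth of spacer_3's 14 mm bore, in its top face, 55 mm above its underside
- gauge_pin: steel gauge pin, loose, 0.12 kg, 120 mm long; starts upright in its holder. From the tip up: shaft 9 mm thick and 62 mm long with a chamfered tip, collar 26 mm across and 6 mm thick, dark round handle 20 mm across and 52 mm long. Origin at the tip, z along the pin to the handle, so the handle spans 68 to 120 mm from it
- pin_tip (a point): the tip of the gauge pin's shaft (same point as the pin's origin)
- holder_mouth (a point): centre of the hole's mouth on top of the holder's post, 80 mm above the bench; the pin hangs on its collar here, its tip 18 mm above the bench
- reject_tray: fixed open grey tray, 140 (own x) x 120 (own y) x 30 mm high, walls and floor 4 mm thick; origin: centre of the underside. It and the pin holder stand one at each end of the row of spacers, either way round
- pin_holder: fixed holder: 80 x 80 x 10 mm base plate with a black round post, 48 mm across, whose top is 80 mm above the bench; a 14 mm vertical hole down its middle takes the pin's shaft. Origin: centre of the underside
- solder_tin: bystander, loose, to be left alone: round solder tin, 56 mm across, 28 high; origin: centre of the underside
- tape_roll: bystander, loose, to be left alone: black roll of tape lying flat, 69 mm across, 19 high; origin: centre of the underside
- mouse: bystander, loose, to be left alone: black computer mouse, 106 x 60 x 39 mm; origin: centre of the underside
There are look-alikes about, which are no part of the job. Leave any green look-alike of the spacer_2 alone.

How it is judged:
On the way, in this order (a step that is already met when the one before it is completed fails the run):
1. the left spacer's bore is probed: the pin's tip is down at the end of that bore (((z of pin_tip in the frame of spacer_1 below 0.009 m and horizontal distance between pin_tip and spacer_1_bore below 0.007 m and angle between spacer_1's own z axis and vertical below 0.15 rad and world y of spacer_1 above 0.0625 m) or (z of pin_tip in the frame of spacer_2 below 0.0295 m and horizontal distance between pin_tip and spacer_2_bore below 0.007 m and angle between spacer_2's own z axis and vertical below 0.15 rad and world y of spacer_2 above 0.0625 m) or (z of pin_tip in the frame of spacer_3 below 0.009 m and horizontal distance between pin_tip and spacer_3_bore below 0.007 m and angle between spacer_3's own z axis and vertical below 0.15 rad and world y of spacer_3 above 0.0625 m))), for 0.2 s.
2. the middle spacer's bore is probed: the pin's tip is down at the end of that bore (((z of pin_tip in the frame of spacer_1 below 0.009 m and horizontal distance between pin_tip and spacer_1_bore below 0.007 m and angle between spacer_1's own z axis and vertical below 0.15 rad and world y of spacer_1 between -0.0625 and 0.0625 m) or (z of pin_tip in the frame of spacer_2 below 0.0295 m and horizontal distance between pin_tip and spacer_2_bore below 0.007 m and angle between spacer_2's own z axis and vertical below 0.15 rad and world y of spacer_2 between -0.0625 and 0.0625 m) or (z of pin_tip in the frame of spacer_3 below 0.009 m and horizontal distance between pin_tip and spacer_3_bore below 0.007 m and angle between spacer_3's own z axis and vertical below 0.15 rad and world y of spacer_3 between -0.0625 and 0.0625 m))), for 0.2 s.
3. the right spacer's bore is probed: the pin's tip is down at the end of that bore (((z of pin_tip in the frame of spacer_1 below 0.009 m and horizontal distance between pin_tip and spacer_1_bore below 0.007 m and angle between spacer_1's own z axis and vertical below 0.15 rad and world y of spacer_1 below -0.0625 m) or (z of pin_tip in the frame of spacer_2 below 0.0295 m and horizontal distance between pin_tip and spacer_2_bore below 0.007 m and angle between spacer_2's own z axis and vertical below 0.15 rad and world y of spacer_2 below -0.0625 m) or (z of pin_tip in the frame of spacer_3 below 0.009 m and horizontal distance between pin_tip and spacer_3_bore below 0.007 m and angle between spacer_3's own z axis and vertical below 0.15 rad and world y of spacer_3 below -0.0625 m))), for 0.2 s.
At the end, for the whole second after the job is handed in: the blind spacer is upright (0.12 rad) and at rest on the tray's floor, inside its walls; the other two stand upright (0.12 rad) within 40 mm of their starts; the gauge pin is upright (0.12 rad) and at rest in its holder, its tip under 24 mm above the bench (x of spacer_2 in the frame of reject_tray between -0.055 and 0.055 m and y of spacer_2 in the frame of reject_tray between -0.045 and 0.045 m and z of spacer_2 in the frame of reject_tray below 0.012 m and angle between each of spacer_2, spacer_1, spacer_3, gauge_pin's own z axis and vertical below 0.12 rad and linear speed of each of spacer_2, gauge_pin below 0.02 m/s and distance of each of spacer_1, spacer_3 from where it was at the start of the episode below 0.04 m and z of pin_tip in the frame of pin_holder below 0.024 m and horizontal distance between pin_tip and holder_mouth below 0.008 m); the robot touches nothing.
It fails at once if a spacer is tipped over (angle between any of spacer_1, spacer_2, spacer_3's own z axis and vertical above 0.6 rad).
It fails at once if a loose bystander (tin, tape, mouse) is shifted by more than 30 mm (distance of any of solder_tin, tape_roll, mouse from where it was at the start of the episode above 0.03 m).
It also fails if it takes over 72 s, if anything falls off the work surface, if the arm or the gripper's body presses on something with over 40 N, if the wrist force passes 120 N, or if a joint passes its speed limit or range.

## Working session

There is one attempt and no reset: what is moved stays moved. The work goes in short steps, Python scripts to look and compute and a shell command to move; the robot and the scene stay as the last step left them, time stands still between calls to the robot, and variables do not carry over. Pictures are saved under pics/ and viewed, at most 13 in all, crops included, and the job is handed in when it is done.

```bash
mkdir -p pics
python3 - <<'E'
from station import telemetry, snapshot, manip
import cv2, numpy as np
s=telemetry.sense(); print(s['t'],s['tcp_pos'],s['tool_rot'],s['finger_gap'])
for n in('top','side'):
    d=snapshot(n); cv2.imwrite(f'pics/{n}0.png',d['image'][:,:,::-1]); np.savez(f'/tmp/{n}0.npz',**d)
    R=cv2.Rodrigues(d['rvec'])[0]; print(n,(-R.T@d['tvec'].ravel()).round(3),R[2].round(3),d['camera_matrix'].round(1).tolist())
E
```

```text
0.0 [ 0.21642986 -0.58556507  0.23032624] [ 9.84395669e-01  1.75965829e-01  5.35269982e-06 -1.09278905e-03] 1.0011881801038511
top [ 3.530e-01 -1.000e-03  1.165e+00] [ 0.199 -0.013 -0.98 ] [[379.0, 0.0, 319.8], [0.0, 379.0, 191.9], [0.0, 0.0, 1.0]]
side [-0.05   0.974  0.696] [ 0.487 -0.745 -0.456] [[509.3, 0.0, 319.8], [0.0, 509.3, 194.1], [0.0, 0.0, 1.0]]
```

View pics/top0.png

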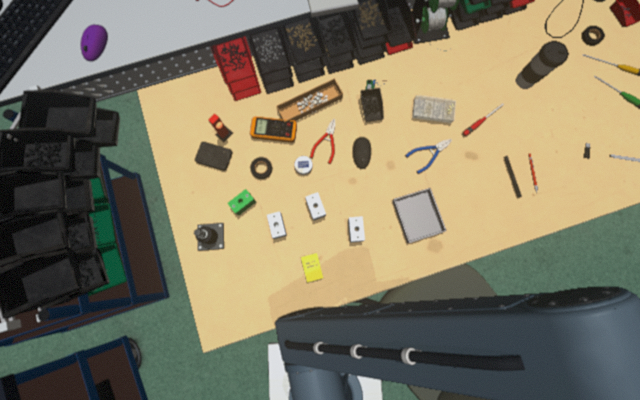

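View pics/side0.png

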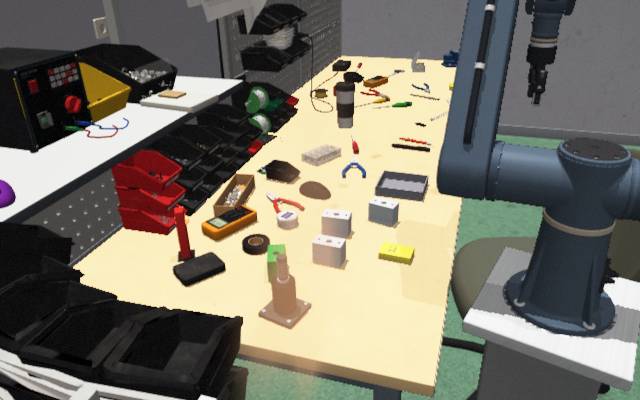

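The top view shows the holder with the pin at (208,236), the spacers at (277,225), (316,207) and (357,229), and the tray at (418,215). The green look-alike is at (241,201). The side view agrees.

```bash
cat > h.py <<'E'
import cv2, numpy as np
def cloud(d):
    R=cv2.Rodrigues(np.array(d['rvec']))[0]; K=d['camera_matrix']; t=np.array(d['tvec']).ravel()
    v,u=np.mgrid[:400,:640]; z=d['depth']
    p=np.stack([(u-K[0,2])/K[0,0]*z,(v-K[1,2])/K[1,1]*z,z],-1)
    return (p-t)@R
def ray(d,u,v,h):
    R=cv2.Rodrigues(np.array(d['rvec']))[0]; K=d['camera_matrix']; t=np.array(d['tvec']).ravel()
    c=-R.T@t; r=R.T@np.array([(u-K[0,2])/K[0,0],(v-K[1,2])/K[1,1],1]); return c+r*(h-c[2])/r[2]
E
python3 - <<'E'
from h import *
d=dict(np.load('/tmp/top0.npz')); P=cloud(d); Z=P[...,2]
g=d['image'].min(2)
for n,(u,v) in dict(L=(277,225),M=(316,207),R=(357,229)).items():
    m=np.zeros((400,640),np.uint8); w=np.s_[v-18:v+19,u-18:u+19]; m[w]=((Z[w]>.043)&(Z[w]<.066))
    c=max(cv2.findContours(m,0,1)[0],key=cv2.contourArea)
    W=np.array([ray(d,*q[0],.055)[:2] for q in c])*1000
    r=cv2.minAreaRect(W.astype(np.float32))
    B=g[v-8:v+9,u-8:u+9].astype(int); k=B<B.max()-80; vv,uu=np.nonzero(k)
    print(n,r,np.median(Z[m>0]).round(4),'bore',ray(d,u-8+uu.mean(),v-8+vv.mean(),.055).round(4),k.sum())
w=np.s_[215:255,190:228]; p=P[w].reshape(-1,3)
for a,b in((.12,.15),(.07,.09),(.004,.02)):
    s=p[(p[:,2]>a)&(p[:,2]<b)]; print(a,len(s),s.mean(0).round(4),s.min(0).round(4),s.max(0).round(4)) 
m=((Z>.018)&(Z<.045)).astype(np.uint8); m[:180]=0;m[255:]=0;m[:,:385]=0;m[:,455:]=0
c=np.vstack(cv2.findContours(m,0,1)[0]); W=np.array([ray(d,*q[0],.03)[:2] for q in c])*1000
print('tray',cv2.minAreaRect(W.astype(np.float32)))
d=dict(np.load('/tmp/side0.npz')); P=cloud(d).reshape(-1,3)
s=P[(P[:,2]>.115)&(P[:,2]<.16)&(P[:,0]>.2)&(P[:,0]<.5)&(P[:,1]>.2)&(P[:,1]<.5)];print('side pin',len(s),s.mean(0),s.min(0),s.max(0))
for y0 in(.06,-.02,-.12): pass
s=P[(P[:,2]>.052)&(P[:,2]<.058)&(P[:,0]>.25)&(P[:,0]<.55)&(P[:,1]<.22)&(P[:,1]>-.2)].astype(np.float32)
_,l,c=cv2.kmeans(s,3,None,(3,50,1e-5),5,2); print(c, np.bincount(l.ravel()))
E
```

```text
L ((489.582763671875, 118.85874938964844), (71.5437240600586, 40.52743148803711), 11.748723030090332) 0.0552 bore [0.4906 0.1036 0.055 ] 52
M ((540.0930786132812, 0.42572784423828125), (71.07238006591797, 40.232521057128906), 16.956195831298828) 0.0553 bore [5.329e-01 5.000e-04 5.500e-02] 53
R ((463.9285888671875, -116.30550384521484), (70.55206298828125, 40.9213981628418), 1.5408574342727661) 0.0551 bore [ 0.4617 -0.1183  0.055 ] 48
0.12 54 [0.4699 0.3222 0.1354] [0.4615 0.3141 0.1221] [0.4786 0.3337 0.1419]
0.07 162 [0.4683 0.3183 0.0806] [0.4471 0.3006 0.071 ] [0.4928 0.3464 0.0899]
0.004 461 [0.4683 0.3168 0.0099] [0.4152 0.2728 0.004 ] [0.5377 0.3863 0.0195]
tray ((497.620849609375, -311.0891418457031), (139.69505310058594, 122.97294616699219), 13.87411880493164)
side pin 141 [0.46561851 0.32812102 0.13000596] [0.45813647 0.31580143 0.11520144] [0.47880631 0.33604893 0.1399844 ]
[[ 4.6152452e-01 -1.1476045e-01  5.4923989e-02]
 [ 4.8737118e-01  1.2116685e-01  5.4810215e-02]
 [ 5.2680057e-01 -3.0744594e-04  5.5095118e-02]] [207 301 146]
```

```bash
python3 -m crank '0.7 -0.7 0 0 0 0.075;0.7 -0.7 0 0 0 0.075;0.7 -0.7 0 0 0 0.075;0.5 -0.85 0 0 0 0;0.5 -0.85 0 0 0 0'; python3 -m crank '0.4 -0.85 0 0 0 0;0.4 -0.85 0 0 0 0;0.4 -0.85 0 0 0 0;0.4 -0.85 0 0 0 0;0.4 -0.85 0 0 0 0'
```

```text
t: 0.6
tcp_pos: [0.3188, -0.4158, 0.2309]
tool_rot: [1.0, -0.0, -0.0, -0.0]
force: [0.9, -0.8, 0.1]
finger_gap: 0.999
gripper_force: 0.0
t: 1.1
tcp_pos: [0.3985, -0.2458, 0.2311]
tool_rot: [1.0, 0.0, -0.0, -0.0]
force: [1.2, 0.3, -0.5]
finger_gap: 1.004
gripper_force: 0.0
```

```bash
python3 -m crank '0.4 -0.85 0 0 0 0;0.4 -0.85 0 0 0 0;0.4 -0.8 0 0 0 0;0.4 -0.75 0 0 0 0;0 0 0 0 0 0'
python3 - <<'E'
from station import telemetry, snapshot
import cv2, numpy as np
from h import *
d=snapshot('wrist'); cv2.imwrite('pics/w1.png',d['image'][:,:,::-1]); np.savez('/tmp/w1.npz',**d)
R=cv2.Rodrigues(d['rvec'])[0]; print((-R.T@d['tvec'].ravel()).round(3),R.round(2).tolist(),d['camera_matrix'][0]); print(telemetry.sense()['tcp_pos'])
E
```

```text
t: 1.6
tcp_pos: [0.4629, -0.114, 0.2311]
tool_rot: [1.0, 0.003, -0.0, -0.001]
force: [-0.3, -0.6, -0.4]
finger_gap: 0.997
gripper_force: 0.0
[ 0.547 -0.115  0.373] [[0.01, -1.0, -0.0], [-0.95, -0.01, 0.32], [-0.32, -0.0, -0.95]] [287.59562341   0.         320.63726453]
[ 0.46235328 -0.11566591  0.23105407]
```

View pics/w1.png

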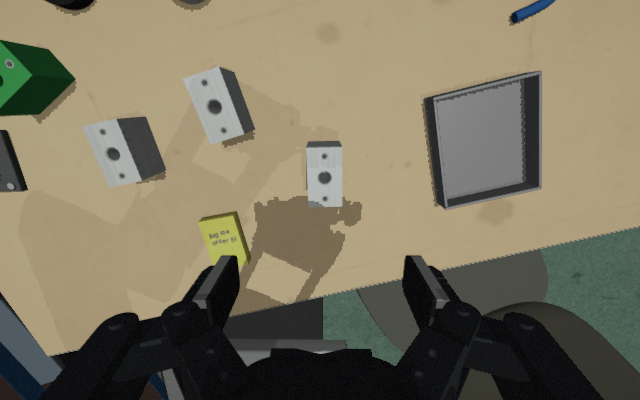

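The wrist view shows all three bores clearly, at (113,154), (214,107) and (325,177), and the tray at (485,140).

```bash
cat >> h.py <<'E'
def bore(d,u,v,s=18):
    g=d['image'].astype(int).mean(2)[v-s:v+s+1,u-s:u+s+1]; g=g.astype(np.uint8)
    P=cloud(d)[v-s:v+s+1,u-s:u+s+1,2]
    m=(g<120).astype(np.uint8); n,l,st,c=cv2.connectedComponentsWithStats(m); k=l[s,s]
    return ray(d,u-s+c[k][0],v-s+c[k][1],.055).round(4),st[k][:5]
def top(d,u,v,s=48):
    P=cloud(d); Z=P[...,2]; m=np.zeros((400,640),np.uint8); a,b=max(v-s,0),max(u-s,0); w=np.s_[a:v+s,b:u+s]
    m[w]=(Z[w]>.05)&(Z[w]<.06)&(d['image'][w].min(2)>110)
    n,l,st,c=cv2.connectedComponentsWithStats(m); k=1+st[1:,4].argmax()
    c=cv2.findContours((l==k).astype(np.uint8),0,1)[0][0]
    return cv2.minAreaRect(np.array([ray(d,*q[0],.055)[:2] for q in c],np.float32)*1000)
E
python3 - <<'E'
from h import *
d=dict(np.load('/tmp/w1.npz'))
for n,u,v in(('L',113,154),('M',214,107),('R',325,177)): print(n,bore(d,u,v),top(d,u,v))
P=cloud(d);Z=P[...,2]; m=((Z>.024)&(Z<.04)).astype(np.uint8); m[:60]=0;m[215:]=0;m[:,:415]=0;m[:,550:]=0
c=np.vstack(cv2.findContours(m,0,1)[0]); print('tray',cv2.minAreaRect(np.array([ray(d,*q[0],.03)[:2] for q in c],np.float32)*1000))
E
python3 -m crank '0 -1 0 0 0 0;0 -1 0 0 0 0;0 -1 0 0 0 0;0 -1 0 0 0 0;0 -1 0 0 0 0'
python3 -m crank '0 -1 0 0 0 0;0 -1 0 0 0 0;0 -1 0 0 0 0;0 -1 0 0 0 0;0 0 0 0 0 0'
python3 - <<'E'
from station import telemetry, snapshot
from h import *
d=snapshot('wrist'); cv2.imwrite('pics/w2.png',d['image'][:,:,::-1]); np.savez('/tmp/w2.npz',**d)
print(telemetry.sense()['tcp_pos'])
P=cloud(d).reshape(-1,3)
for a,b in((.12,.15),(.075,.084),(.005,.015)):
    s=P[(P[:,2]>a)&(P[:,2]<b)&(abs(P[:,0]-.468)<.06)&(abs(P[:,1]-.32)<.06)]; print(a,len(s),s.mean(0).round(4),s.min(0).round(4),s.max(0).round(4))
E
```

```text
L (array([0.491 , 0.1156, 0.055 ]), array([ 12,  12,  13,  13, 128], dtype=int32)) ((490.328369140625, 116.62023162841797), (69.90135955810547, 40.21320724487305), 11.77386474609375)
M (array([ 0.5415, -0.0025,  0.055 ]), array([ 12,  10,  14,  15, 161], dtype=int32)) ((540.8450317382812, -2.0659942626953125), (69.8647232055664, 40.24485778808594), 17.0946102142334)
R (array([ 0.4651, -0.1192,  0.055 ]), array([ 11,  13,  13,  12, 118], dtype=int32)) ((464.9455261230469, -118.53205108642578), (70.03345489501953, 39.156288146972656), 1.6178712844848633)
tray ((498.7071838378906, -313.5000305175781), (139.84432983398438, 121.3029556274414), 13.974776268005371)
t: 2.15
tcp_pos: [0.4619, 0.0828, 0.2312]
tool_rot: [1.0, -0.001, -0.0, 0.0]
force: [1.1, 0.5, -0.5]
finger_gap: 1.0
gripper_force: 0.0
t: 2.65
tcp_pos: [0.4623, 0.2454, 0.2312]
tool_rot: [1.0, 0.002, 0.0, -0.001]
force: [0.2, -1.0, -0.3]
finger_gap: 1.0
gripper_force: 0.0
[0.46210359 0.24331818 0.23101786]
0.12 531 [0.4728 0.3205 0.1349] [0.4613 0.3122 0.1201] [0.4812 0.3313 0.1394]
0.075 905 [0.4758 0.3181 0.0795] [0.4476 0.2987 0.075 ] [0.4949 0.3456 0.0836]
0.005 1995 [0.4826 0.3128 0.0097] [0.4307 0.2819 0.0051] [0.5114 0.363  0.0149]
```

View pics/w2.png

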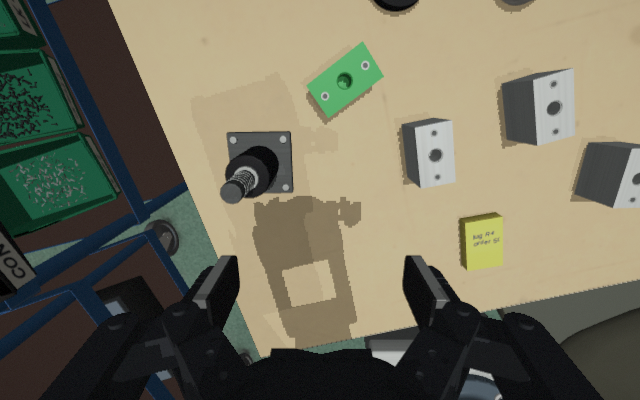

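The pin's top face is at (232,191), with the holder base around (260,162). The left spacer's bore is at (435,154) and the green look-alike's at (344,80).

Run:
```python
from h import *
d=dict(np.load('/tmp/w2.npz')); P=cloud(d); Z=P[...,2]
print('L',bore(d,435,154),top(d,435,154)); print('M',bore(d,554,108))
m=((Z>.134)&(Z<.145)).astype(np.uint8); m[:160]=0;m[220:]=0;m[:,:210]=0;m[:,260:]=0
c=max(cv2.findContours(m,0,1)[0],key=cv2.contourArea); (x,y),r=cv2.minEnclosingCircle(c); print(x,y,r,ray(d,x,y,.138),Z[m>0].max()); 
W=np.array([ray(d,*q[0],.138)[:2] for q in c],np.float32)*1000; print(cv2.minEnclosingCircle(W))
m=((Z>.006)&(Z<.014)).astype(np.uint8); m[:120]=0;m[205:]=0;m[:,:215]=0;m[:,305:]=0
c=np.vstack(cv2.findContours(m,0,1)[0]); print('base',cv2.minAreaRect(np.array([ray(d,*q[0],.01)[:2] for q in c],np.float32)*1000))
```

```text
L (array([0.491 , 0.1174, 0.055 ]), array([ 12,  13,  13,  13, 117], dtype=int32)) ((490.67919921875, 117.37615966796875), (70.71791076660156, 40.13528823852539), 11.8479642868042)
M (array([ 5.414e-01, -4.000e-04,  5.500e-02]), array([ 11,  11,  13,  14, 144], dtype=int32))
230.5157470703125 193.05117797851562 11.666093826293945 [0.47175803 0.32181028 0.138     ] 0.13935637108036544
((471.9505920410156, 321.4450378417969), 10.168425559997559)
base ((471.1922912597656, 321.77947998046875), (79.68919372558594, 79.61015319824219), 1.0477052927017212)
```

```bash
python3 -m crank '0.12 -0.97 0 0 0 0;0.11 -0.97 0 0 0 0;0 0 0.6 0 0 0;0 0 0.7 0 0 0;0 0 0 0 0 0'; python3 -m crank '0 0 0.7 0 0 0;0 0 0.7 0 0 0;0 0 0.6 0 0 0;0 0 0 0 0 0;0 0 0 0 0 0'
python3 - <<'E'
from station import telemetry
print(telemetry.sense()['tcp_pos'])
E
```

```text
t: 3.2
tcp_pos: [0.4691, 0.3171, 0.1758]
tool_rot: [1.0, -0.001, -0.004, 0.002]
force: [0.0, -0.3, -0.7]
finger_gap: 1.002
gripper_force: 0.0
t: 3.7
tcp_pos: [0.4722, 0.3193, 0.1002]
tool_rot: [1.0, -0.001, 0.0, 0.0]
force: [-0.2, 0.8, 0.0]
finger_gap: 0.998
gripper_force: 0.0
[0.47215324 0.31930774 0.10017639]
```

```bash
python3 -m crank '0 -0.03 0 0 0 0;0 0 0 0 0 0;0 0 0 0 0 0;0 0 0 0 0 0;0 0 0 0 0 0' -1 40;  python3 -m crank '0 0 0 0 0 0;0 0 0 0 0 0;0 0 0 0 0 0;0 0 0 0 0 0;0 0 0 0 0 0'
```

```text
t: 4.2
tcp_pos: [0.4714, 0.3218, 0.0998]
tool_rot: [1.0, 0.0, 0.0, -0.0]
force: [0.4, 0.6, 3.5]
finger_gap: 0.224
gripper_force: 38.9
t: 4.7
tcp_pos: [0.4715, 0.3218, 0.0998]
tool_rot: [1.0, 0.0, 0.0, -0.0]
force: [-1.0, 1.3, 5.8]
finger_gap: 0.221
gripper_force: 39.1
```

```bash
python3 -m crank '0 0 -0.3 0 0 0;0 0 -0.5 0 0 0;0 0 -0.6 0 0 0;0 0 -0.6 0 0 0;0 0 -0.5 0 0 0'; python3 -m crank '0 0.8 0 0 0 0;0 1 0 0 0 0;0 1 0 0 0 0;0 1 0 0 0 0;0 0.6 0 0 0 0';python3 -m crank '0.25 0.5 0 0 0 0;0.25 0.1 0 0 0 0;0 0 0 0 0 0;0 0 0 0 0 0;0 0 0 0 0 0'
python3 - <<'E'
from station import telemetry, snapshot
from h import *
d=snapshot('wrist'); cv2.imwrite('pics/w3.png',d['image'][:,:,::-1]); np.savez('/tmp/w3.npz',**d)
s=telemetry.sense(); print(s['tcp_pos'],s['force'],s['tool_rot'])
E
```

```text
t: 5.2
tcp_pos: [0.4709, 0.3211, 0.2005]
tool_rot: [1.0, 0.0, -0.0, 0.0]
force: [1.3, 0.2, -2.4]
finger_gap: 0.222
gripper_force: 39.5
t: 5.7
tcp_pos: [0.4703, 0.1429, 0.1994]
tool_rot: [1.0, -0.0, -0.001, 0.001]
force: [0.0, 0.9, -2.2]
finger_gap: 0.222
gripper_force: 39.5
t: 6.2
tcp_pos: [0.4905, 0.1224, 0.1991]
tool_rot: [1.0, 0.001, -0.001, -0.0]
force: [-0.7, -0.2, -1.6]
finger_gap: 0.222
gripper_force: 39.5
[0.49050493 0.12238819 0.19912395] [-0.10407439  0.85388972 -0.92638381] [ 9.99999420e-01  9.21328628e-04 -5.54447366e-04 -6.03857174e-05]
```

View pics/w3.png

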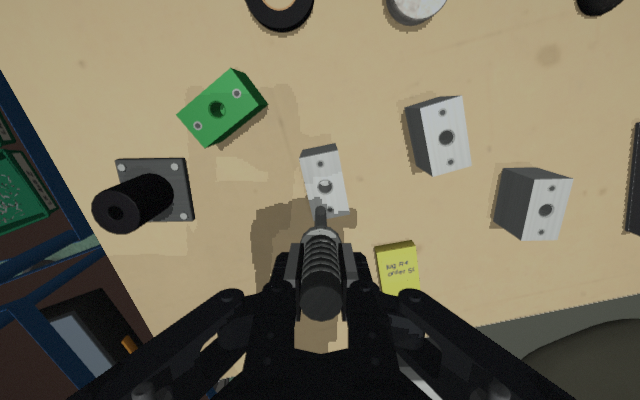

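The held pin's tip is at about (320,207), above the near half of the left spacer. The bore is at (325,186).

```bash
python3 - <<'E'
from h import *
d=dict(np.load('/tmp/w3.npz')); P=cloud(d); Z=P[...,2]
print('L',bore(d,325,186),top(d,325,186)); print('M',bore(d,447,137))
print('R',bore(d,546,210))
m=((Z>.1)&(Z<.14)).astype(np.uint8); m[:190]=0;m[232:]=0;m[:,:300]=0;m[:,340:]=0
vv,uu=np.nonzero(m)
for v in range(vv.min(),vv.max()+1):
    u=uu[vv==v]; 
    if v<226: print(v,u.min(),u.max(),P[v,int(u.mean())].round(4))
print(ray(d,320.3,206,.117),ray(d,320.3,206,.119))
print(ray(d,116,212,.08))
E
python3 - <<'E'
import cv2
i=cv2.imread('pics/w3.png')[140:260,260:400]; cv2.imwrite('pics/w3c.png',cv2.resize(i,None,fx=4.5,fy=4.5,interpolation=2))
E
```

```text
L (array([0.4897, 0.1167, 0.055 ]), array([11, 13, 14, 12, 97], dtype=int32)) ((490.8913269042969, 117.24362182617188), (70.14031219482422, 39.922035217285156), 11.783884048461914)
M (array([ 0.5416, -0.0012,  0.055 ]), array([ 10,  11,  15,  15, 168], dtype=int32))
R (array([ 0.4657, -0.1179,  0.055 ]), array([ 11,  12,  14,  13, 125], dtype=int32))
206 318 322 [0.4943 0.1219 0.1225]
207 317 323 [0.4943 0.1219 0.1249]
208 316 324 [0.4943 0.1219 0.127 ]
209 315 324 [0.4943 0.1226 0.1295]
210 315 325 [0.4947 0.1218 0.1325]
211 315 325 [0.4946 0.1218 0.1344]
212 315 325 [0.4946 0.1218 0.1364]
213 315 325 [0.4946 0.1218 0.1387]
214 315 325 [0.4939 0.1226 0.1388]
215 315 325 [0.4942 0.1218 0.1418]
216 315 315 [0.4922 0.1256 0.1389]Traceback (most recent call last):
  File "<stdin>", line 9, in <module>
    return umr_minimum(a, axis, None, out, keepdims, initial, where)
ValueError: zero-size array to reduction operation minimum which has no identity
```

View pics/w3c.png

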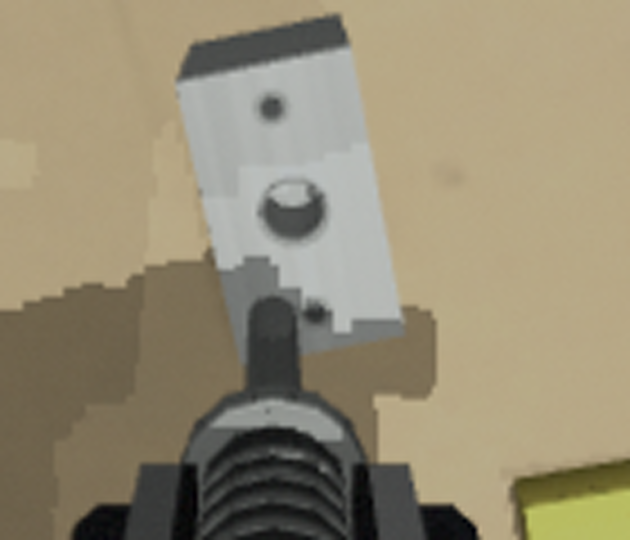

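```bash
python3 -m crank '0.02 0.125 0.3 0 0 0;0 0 0.5 0 0 0;0 0 0.4 0 0 0;0 0 0.1 0 0 0;0 0 0 0 0 0'
python3 - <<'E'
from station import telemetry, snapshot
from h import *
d=snapshot('wrist'); cv2.imwrite('pics/w4.png',cv2.resize(d['image'][130:260,250:400,::-1],None,fx=4,fy=4,interpolation=2)); np.savez('/tmp/w4.npz',**d)
s=telemetry.sense(); print(s['tcp_pos'],s['force'],s['tool_rot'])
E
```

```text
t: 6.75
tcp_pos: [0.4914, 0.117, 0.1468]
tool_rot: [1.0, 0.001, -0.001, 0.0]
force: [1.1, 0.1, -1.3]
finger_gap: 0.221
gripper_force: 39.5
[0.49202306 0.11693172 0.14748288] [ 0.42271514 -0.37929277 -1.02301102] [ 9.99999828e-01  5.82146319e-04 -6.92115840e-05 -2.17458836e-05]
```

View pics/w4.png

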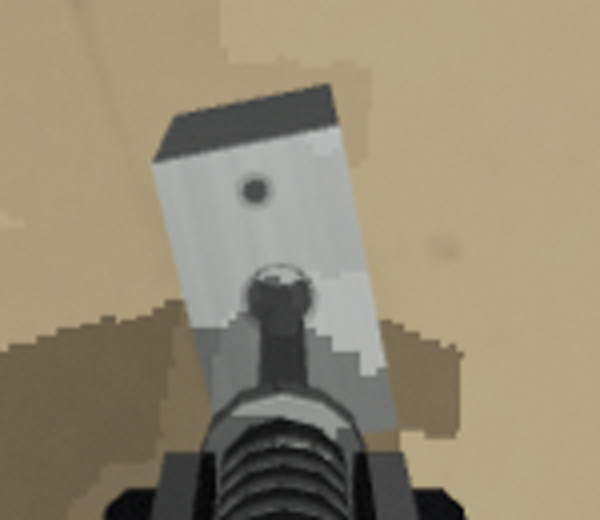

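The pin's tip is just over the left bore, at crop pixel (281,290). The lateral offset is under 1 mm, so I go down.

```bash
python3 -m crank '0 0 0.2 0 0 0;0 0 0.2 0 0 0;0 0 0.15 0 0 0;0 0 0.15 0 0 0;0 0 0 0 0 0'
```

```text
t: 7.3
tcp_pos: [0.4914, 0.1164, 0.1184]
tool_rot: [1.0, 0.0, -0.001, 0.0]
force: [0.5, -0.3, -1.6]
finger_gap: 0.217
gripper_force: 39.5
```

```bash
python3 -m crank '0 0 0.15 0 0 0;0 0 0.1 0 0 0;0 0 0.1 0 0 0;0 0 0.05 0 0 0;0 0 0 0 0 0';python3 -m crank '0 0 0.05 0 0 0;0 0 0 0 0 0;0 0 0 0 0 0;0 0 0 0 0 0;0 0 0 0 0 0'
```

```text
t: 7.8
tcp_pos: [0.493, 0.1165, 0.106]
tool_rot: [1.0, 0.0, 0.001, 0.0]
force: [-3.3, 0.1, 20.6]
finger_gap: 0.219
gripper_force: 41.9
t: 8.3
tcp_pos: [0.4951, 0.1165, 0.1053]
tool_rot: [1.0, 0.0, 0.004, -0.0]
force: [-3.5, -0.9, 26.9]
finger_gap: 0.22
gripper_force: 42.3
```

```bash
python3 -m crank '0 0 -0.3 0 0 0;0 0 -0.4 0 0 0;0 0 -0.5 0 0 0;0 0 -0.5 0 0 0;0 0 -0.3 0 0 0'; python3 -m crank '0.3 0.7 0 0 0 0;0.3 0.8 0 0 0 0;0.3 0.8 0 0 0 0;0.22 0.5 0 0 0 0;0.1 0.1 0 0 0 0'; python3 -m crank '0 0 0 0 0 0;0 0 0 0 0 0;0 0 0 0 0 0;0 0 0 0 0 0;0 0 0 0 0 0';cat >> h.py <<'E'
def tip(d,w):
    P=cloud(d); Z=P[...,2]; a,b=w
    for v in range(b-14,b+14):
        k=[u for u in range(a-14,a+15) if Z[v,u]>.085 and Z[v,u]<.2 and abs(P[v,u,0])<1]
        if k: print(v,k[0],k[-1],np.median(P[v,k],0).round(4))
E
python3 - <<'E'
from station import telemetry, snapshot
from h import *
d=snapshot('wrist'); cv2.imwrite('pics/w5.png',cv2.resize(d['image'][130:260,250:400,::-1],None,fx=4,fy=4,interpolation=2)); np.savez('/tmp/w5.npz',**d)
s=telemetry.sense(); print(s['tcp_pos'],s['force'],s['tool_rot'])
tip(d,(321,206))
E
```

```text
t: 8.8
tcp_pos: [0.4925, 0.1165, 0.1826]
tool_rot: [1.0, 0.0, 0.001, -0.0]
force: [0.1, 0.8, -1.7]
finger_gap: 0.219
gripper_force: 39.7
t: 9.3
tcp_pos: [0.542, -0.0018, 0.1812]
tool_rot: [1.0, -0.001, 0.0, 0.0]
force: [0.4, -0.0, 0.2]
finger_gap: 0.223
gripper_force: 39.6
t: 9.8
tcp_pos: [0.5406, 0.0013, 0.1814]
tool_rot: [1.0, 0.001, -0.0, -0.0]
force: [-0.5, -1.1, -0.8]
finger_gap: 0.225
gripper_force: 39.6
[0.54069706 0.0010875  0.18137481] [-0.05727384  0.0433378  -1.45757168] [ 9.99999780e-01  6.60592466e-04 -6.07503620e-05 -2.57739867e-05]
209 318 322 [5.419e-01 3.000e-04 1.046e-01]
210 317 323 [0.5418 0.0007 0.1068]
211 316 324 [0.5419 0.0007 0.1092]
212 316 325 [5.418e-01 3.000e-04 1.111e-01]
213 315 325 [0.5418 0.0007 0.1132]
214 315 325 [0.5418 0.0007 0.1154]
215 315 325 [0.5417 0.0007 0.1174]
216 315 325 [0.5418 0.0007 0.1195]
217 315 325 [0.5421 0.0007 0.1224]
218 315 325 [0.542  0.0007 0.124 ]
219 315 325 [0.5423 0.0007 0.1268]
```

View pics/w5.png

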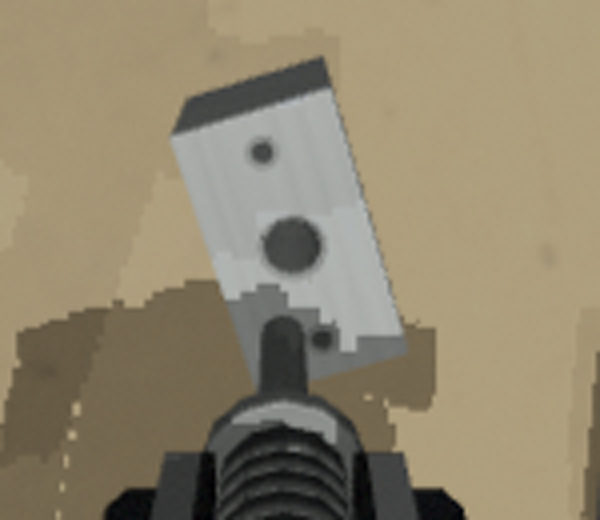

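The middle bore is at crop (292,246), i.e. full-image (323,191), and the tip is at (320,209). The pin slid about 3 mm along the pads in the left push, so I correct for that.

Run:
```python
from h import *
d=dict(np.load('/tmp/w5.npz'))
print(bore(d,323,191),top(d,323,191))
```

```text
(array([ 0.542 , -0.0018,  0.055 ]), array([ 10,  11,  16,  15, 165], dtype=int32)) ((541.7289428710938, -1.5263710021972656), (69.38526916503906, 39.96910858154297), 17.137651443481445)
```

```bash
python3 -m crank '0.11 0.06 0.2 0 0 0;0 0 0.4 0 0 0;0 0 0.27 0 0 0;0 0 0 0 0 0;0 0 0 0 0 0'
python3 - <<'E'
from station import telemetry, snapshot
from h import *
d=snapshot('wrist'); cv2.imwrite('pics/w6.png',cv2.resize(d['image'][130:260,250:400,::-1],None,fx=4,fy=4,interpolation=2)); np.savez('/tmp/w6.npz',**d)
s=telemetry.sense(); print(s['tcp_pos'],s['force'],s['tool_rot'])
E
```

```text
t: 10.35
tcp_pos: [0.5452, -0.0019, 0.1461]
tool_rot: [1.0, 0.0, -0.0, -0.0]
force: [-0.5, 0.2, -2.1]
finger_gap: 0.222
gripper_force: 39.6
[ 0.54560986 -0.00198298  0.14657692] [ 0.43265266 -0.0708462  -0.67011001] [9.99999980e-01 1.48863549e-04 1.32232785e-04 2.05690451e-05]
```

View pics/w6.png

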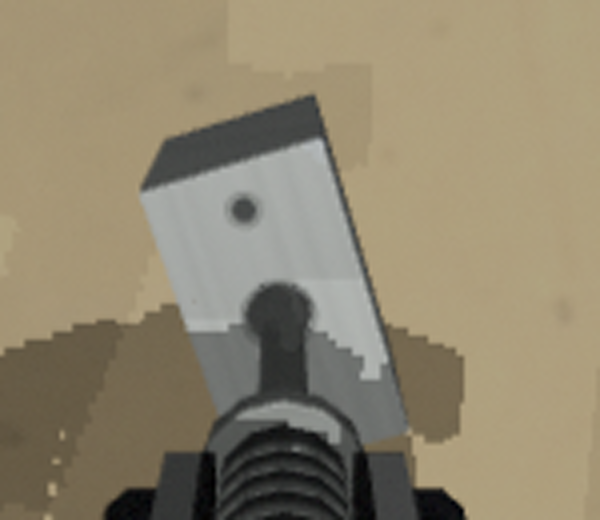

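The tip is over the middle bore at crop (282,300), so I lower it.

```bash
python3 -m crank '0 0.01 0.2 0 0 0;0 0 0.2 0 0 0;0 0 0.2 0 0 0;0 0 0.15 0 0 0;0 0 0 0 0 0';python3 -m crank '0 0 0.15 0 0 0;0 0 0.15 0 0 0;0 0 0.15 0 0 0;0 0 0.1 0 0 0;0 0 0 0 0 0'
```

```text
t: 10.9
tcp_pos: [0.5445, -0.0022, 0.1153]
tool_rot: [1.0, 0.0, -0.001, -0.0]
force: [-0.2, 0.3, -1.4]
finger_gap: 0.219
gripper_force: 39.6
t: 11.4
tcp_pos: [0.5449, -0.0023, 0.0938]
tool_rot: [1.0, 0.0, -0.001, -0.0]
force: [-0.4, -0.5, -0.9]
finger_gap: 0.222
gripper_force: 39.6
```

```bash
python3 -m crank '0 0 0.1 0 0 0;0 0 0.1 0 0 0;0 0 0.05 0 0 0;0 0 0.03 0 0 0;0 0 0 0 0 0';python3 -m crank '0 0 0.03 0 0 0;0 0 0 0 0 0;0 0 0 0 0 0;0 0 0 0 0 0;0 0 0 0 0 0'
```

```text
t: 11.9
tcp_pos: [0.5452, -0.0023, 0.0831]
tool_rot: [1.0, 0.0, -0.0, -0.0]
force: [-0.6, 1.1, -2.3]
finger_gap: 0.224
gripper_force: 39.6
t: 12.4
tcp_pos: [0.5452, -0.0023, 0.0821]
tool_rot: [1.0, 0.0, -0.0, -0.0]
force: [-0.9, -0.1, -2.6]
finger_gap: 0.227
gripper_force: 39.6
```

```bash
python3 -m crank '0 0 0.04 0 0 0;0 0 0.02 0 0 0;0 0 0.0 0 0 0;0 0 0 0 0 0;0 0 0 0 0 0';python3 -m crank '0 0 -0.4 0 0 0;0 0 -0.6 0 0 0;0 0 -0.6 0 0 0;0 0 -0.6 0 0 0;0 0 -0.3 0 0 0'; python3 -m crank '-0.45 0.7 0 0 0 0;-0.5 0.8 0 0 0 0;-0.5 0.8 0 0 0 0;-0.35 0.5 0 0 0 0;-0.1 0.1 0 0 0 0'; python3 -m crank '0 0 0 0 0 0;0 0 0 0 0 0;0 0 0 0 0 0;0 0 0 0 0 0;0 0 0 0 0 0'
python3 - <<'E'
from station import telemetry, snapshot
from h import *
d=snapshot('wrist');np.savez('/tmp/w7.npz',**d)
s=telemetry.sense(); print(s['tcp_pos'],s['force'],s['tool_rot'])
tip(d,(321,206))
R=cv2.Rodrigues(d['rvec'])[0]; p=d['camera_matrix']@(R@np.array([.4655,-.1185,.055])+d['tvec'].ravel()); p=(p/p[2]).round().astype(int); print(p)
print(bore(d,p[0],p[1]),top(d,p[0],p[1]))
E
```

```text
t: 12.9
tcp_pos: [0.5455, -0.0023, 0.0809]
tool_rot: [1.0, 0.0, 0.0, 0.0]
force: [-1.8, 0.8, 7.7]
finger_gap: 0.224
gripper_force: 40.5
t: 13.4
tcp_pos: [0.5468, -0.0027, 0.1818]
tool_rot: [1.0, 0.0, 0.002, 0.001]
force: [0.7, 0.2, -1.0]
finger_gap: 0.224
gripper_force: 39.7
t: 13.9
tcp_pos: [0.4681, -0.1201, 0.1794]
tool_rot: [1.0, -0.001, -0.0, 0.0]
force: [0.4, -0.3, -1.0]
finger_gap: 0.226
gripper_force: 39.6
t: 14.4
tcp_pos: [0.4697, -0.1177, 0.1797]
tool_rot: [1.0, 0.001, 0.0, -0.0]
force: [1.0, 0.6, -2.1]
finger_gap: 0.217
gripper_force: 39.6
[ 0.46965186 -0.11781552  0.17966269] [-0.20492354  0.28372447 -0.73405705] [ 9.99999726e-01  7.38925280e-04  2.25960570e-05 -2.44023092e-05]
209 318 322 [ 0.4709 -0.1183  0.1026]
210 317 323 [ 0.4708 -0.1183  0.1046]
211 316 324 [ 0.4708 -0.1183  0.1068]
212 316 325 [ 0.4708 -0.1187  0.1091]
213 315 325 [ 0.4708 -0.1183  0.1114]
214 315 325 [ 0.4711 -0.1183  0.114 ]
215 315 325 [ 0.471  -0.1183  0.1159]
216 315 325 [ 0.4708 -0.1183  0.1176]
217 315 325 [ 0.4711 -0.1183  0.1202]
218 315 325 [ 0.471  -0.1183  0.122 ]
219 315 325 [ 0.4712 -0.1183  0.1244]
[320 197   1]
(array([ 0.4566, -0.1176,  0.055 ]), array([  3,  12,  31,  25, 429], dtype=int32)) ((465.31011962890625, -118.80419921875), (69.8346939086914, 39.809574127197266), 1.41290283203125)
```

```bash
python3 -m crank '-0.02 0.01 0.3 0 0 0;0 0 0.4 0 0 0;0 0 0.3 0 0 0;0 0 0.2 0 0 0;0 0 0 0 0 0';python3 -m crank '0 0 0.2 0 0 0;0 0 0.2 0 0 0;0 0 0.15 0 0 0;0 0 0.1 0 0 0;0 0 0 0 0 0'
```

```text
t: 14.95
tcp_pos: [0.4681, -0.1183, 0.1308]
tool_rot: [1.0, 0.0, -0.001, -0.001]
force: [-0.2, 0.4, -1.3]
finger_gap: 0.228
gripper_force: 39.6
t: 15.45
tcp_pos: [0.4682, -0.1186, 0.1051]
tool_rot: [1.0, 0.0, -0.001, -0.0]
force: [0.6, -0.7, -1.0]
finger_gap: 0.222
gripper_force: 39.6
```

```bash
python3 -m crank '0 0 0.15 0 0 0;0 0 0.15 0 0 0;0 0 0.1 0 0 0;0 0 0.1 0 0 0;0 0 0 0 0 0';python3 -m crank '0 0 0.06 0 0 0;0 0 0.05 0 0 0;0 0 0 0 0 0;0 0 0 0 0 0;0 0 0 0 0 0'
```

```text
t: 15.95
tcp_pos: [0.4682, -0.1186, 0.0851]
tool_rot: [1.0, 0.0, -0.001, -0.0]
force: [0.4, 0.2, -1.8]
finger_gap: 0.226
gripper_force: 39.6
t: 16.45
tcp_pos: [0.4686, -0.1187, 0.0814]
tool_rot: [1.0, 0.0, 0.0, 0.0]
force: [-0.4, 0.4, -1.1]
finger_gap: 0.219
gripper_force: 39.8
```

```bash
python3 -m crank '0 0 -0.4 0 0 0;0 0 -0.7 0 0 0;0 0 -0.7 0 0 0;0 0 -0.7 0 0 0;0 0 -0.5 0 0 0'; python3 -m crank '0 -0.8 0 0 0 0;0 -1 0 0 0 0;0 -1 0 0 0 0;0 -1 0 0 0 0;0 -1 0 0 0 0'; python3 -m crank '0 -1 0 0 0 0;0 -1 0 0 0 0;0 -1 0 0 0 0;0 -1 0 0 0 0;0 -0.8 0 0 0 0'; python3 -m crank '0.16 -0.4 0 0 0 0;0 0 0 0 0 0;0 0 0 0 0 0;0 0 0 0 0 0;0 0 0 0 0 0'
python3 - <<'E'
from station import telemetry, snapshot
from h import *
d=snapshot('wrist');np.savez('/tmp/w8.npz',**d)
s=telemetry.sense(); print(s['tcp_pos'],s['force'],s['tool_rot'])
cv2.imwrite('pics/w8.png',cv2.resize(d['image'][120:260,240:400,::-1],None,fx=4,fy=4,interpolation=2))
tip(d,(321,206))
E
```

```text
t: 16.95
tcp_pos: [0.4688, -0.1189, 0.2031]
tool_rot: [1.0, 0.0, 0.001, 0.0]
force: [0.4, 0.2, -1.2]
finger_gap: 0.226
gripper_force: 39.7
t: 17.45
tcp_pos: [0.4681, 0.0747, 0.2014]
tool_rot: [1.0, -0.0, 0.0, 0.0]
force: [0.3, -0.5, -1.5]
finger_gap: 0.222
gripper_force: 39.7
t: 17.95
tcp_pos: [0.4678, 0.2674, 0.2013]
tool_rot: [1.0, 0.001, -0.0, -0.0]
force: [0.6, -0.3, -0.5]
finger_gap: 0.223
gripper_force: 39.7
t: 18.45
tcp_pos: [0.4746, 0.2802, 0.2013]
tool_rot: [1.0, -0.001, -0.0, 0.0]
force: [0.3, 0.6, -1.1]
finger_gap: 0.221
gripper_force: 39.7
[0.47468618 0.28025134 0.20132727] [-0.448225    0.13477116 -0.71606165] [ 9.99999817e-01 -5.33526105e-04 -2.47669354e-04  1.39630119e-04]
209 318 322 [0.4758 0.2796 0.1247]
210 317 323 [0.4758 0.2796 0.127 ]
211 316 324 [0.4755 0.2796 0.1284]
212 316 325 [0.4755 0.2792 0.1306]
213 315 325 [0.4756 0.2796 0.1329]
214 315 325 [0.4755 0.2796 0.1347]
215 315 325 [0.4759 0.2796 0.1379]
216 315 325 [0.4757 0.2796 0.1394]
217 316 325 [0.4758 0.2792 0.1416]
218 315 325 [0.4758 0.2796 0.1436]
219 315 325 [0.476  0.2796 0.146 ]
```

View pics/w8.png

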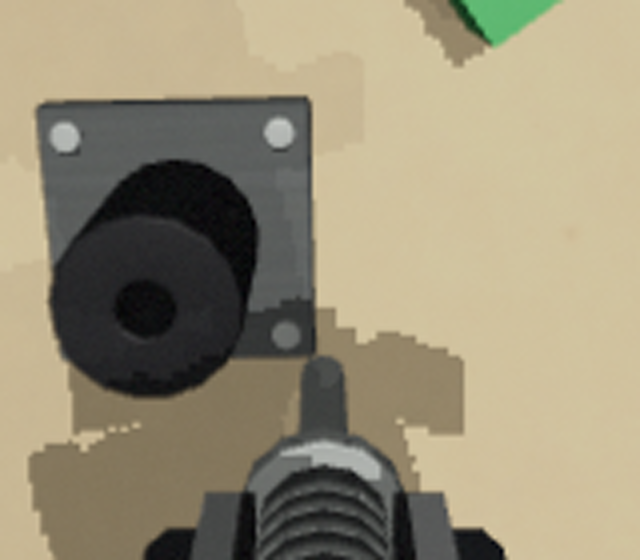

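The holder's hole is at crop (146,308), full-image (276.5,197). The pin tip is at about (320,210), some 40 mm to the robot's right of it.

Run:
```python
from h import *
d=dict(np.load('/tmp/w8.npz')); P=cloud(d);Z=P[...,2]
print(ray(d,276.2,196.6,.08))
m=((Z>.074)&(Z<.087)).astype(np.uint8); m[:170]=0;m[222:]=0;m[:,:250]=0;m[:,304:]=0
c=max(cv2.findContours(m,0,1)[0],key=cv2.contourArea); W=np.array([ray(d,*q[0],.08)[:2] for q in c],np.float32)*1000; print(cv2.fitEllipse(W),cv2.minEnclosingCircle(W))
g=d['image'].mean(2); s=g[186:208,265:288]; m=(s<np.percentile(s,30)+4).astype(np.uint8); n,l,st,c=cv2.connectedComponentsWithStats(m); k=l[10,11]; print(st[k],ray(d,265+c[k][0],186+c[k][1],.08))
m=((Z>.006)&(Z<.014)).astype(np.uint8); m[:135]=0;m[212:]=0;m[:,:245]=0;m[:,322:]=0
c=np.vstack(cv2.findContours(m,0,1)[0]); print('base',cv2.minAreaRect(np.array([ray(d,*q[0],.01)[:2] for q in c],np.float32)*1000))
```

```text
[0.47171964 0.32185703 0.08      ]
((471.94329833984375, 321.89031982421875), (46.214210510253906, 47.47330093383789), 67.51215362548828) ((472.08941650390625, 322.0549621582031), 24.210063934326172)
[  3   4  16  14 169] [0.47169836 0.32214216 0.08      ]
base ((471.4904479980469, 322.0521545410156), (79.5328369140625, 79.43431091308594), 0.9309350252151489)
```

```bash
python3 -m crank '0.015 -0.5 0 0 0 0;0 -0.56 0 0 0 0;0 0 0.3 0 0 0;0 0 0.3 0 0 0;0 0 0 0 0 0'
python3 - <<'E'
from station import telemetry, snapshot
from h import *
d=snapshot('wrist');np.savez('/tmp/w9.npz',**d)
s=telemetry.sense(); print(s['tcp_pos'],s['force'],s['tool_rot'])
P=cloud(d);Z=P[...,2]
for v in range(204,222,2):
    k=[u for u in range(308,334) if Z[v,u]>.09]
    if k: print(v,k[0],k[-1],np.median(P[v,k],0).round(4))
m=((Z>.074)&(Z<.087)).astype(np.uint8); m[:150]=0;m[240:]=0;m[:,:280]=0;m[:,360:]=0
c=max(cv2.findContours(m,0,1)[0],key=cv2.contourArea); W=np.array([ray(d,*q[0],.08)[:2] for q in c],np.float32)*1000; W=W[W[:,0]>468]
print(cv2.minEnclosingCircle(W))
E
```

```text
t: 19.0
tcp_pos: [0.4735, 0.3219, 0.1748]
tool_rot: [1.0, -0.0, -0.003, 0.001]
force: [-0.6, -0.6, -0.3]
finger_gap: 0.227
gripper_force: 39.7
[0.4741858  0.32212875 0.17565768] [-0.26474489 -0.15159057 -0.90455773] [ 9.99997437e-01 -2.74428356e-04 -1.99682793e-03  1.03130856e-03]
210 317 331 [0.4741 0.3212 0.0996]
212 316 325 [0.474  0.3207 0.1039]
214 315 325 [0.474  0.3211 0.1081]
216 312 325 [0.4745 0.3214 0.1133]
218 315 325 [0.4746 0.3211 0.1174]
220 315 326 [0.4748 0.3208 0.1217]
((472.9757995605469, 322.3864440917969), 23.406803131103516)
```

```bash
python3 -m crank '0.02 -0.015 0 0 0 0;0 0 0 0 0 0;0 0 0 0 0 0;0 0 0 0 0 0;0 0 0 0 0 0'; python3 -m crank '0 0 0.2 0 0 0;0 0 0.15 0 0 0;0 0 0.1 0 0 0;0 0 0.1 0 0 0;0 0 0 0 0 0'
```

```text
t: 19.55
tcp_pos: [0.4763, 0.3243, 0.1776]
tool_rot: [1.0, 0.0, 0.0, -0.0]
force: [0.9, -0.3, -1.1]
finger_gap: 0.227
gripper_force: 39.7
t: 20.05
tcp_pos: [0.4757, 0.324, 0.1544]
tool_rot: [1.0, 0.0, -0.001, 0.0]
force: [-0.3, -0.5, -1.7]
finger_gap: 0.22
gripper_force: 39.7
```

```bash
python3 -m crank '0 0.025 0.2 0 0 0;0 0 0.2 0 0 0;0 0 0.2 0 0 0;0 0 0.15 0 0 0;0 0 0 0 0 0'; python3 -m crank '0 0 0.2 0 0 0;0 0 0.2 0 0 0;0 0 0.15 0 0 0;0 0 0.04 0 0 0;0 0 0 0 0 0'
```

```text
t: 20.55
tcp_pos: [0.4755, 0.323, 0.124]
tool_rot: [1.0, 0.0, -0.001, 0.0]
force: [-1.6, -0.4, -0.8]
finger_gap: 0.222
gripper_force: 39.6
t: 21.05
tcp_pos: [0.4751, 0.323, 0.1008]
tool_rot: [1.0, 0.0, -0.001, 0.0]
force: [-4.3, 0.1, -2.4]
finger_gap: 0.226
gripper_force: 39.4
```

```bash
python3 -m crank '0 0 0.015 0 0 0;0 0 0 0 0 0;0 0 0 0 0 0;0 0 0 0 0 0;0 0 0 0 0 0' 1; python3 -m crank '0 0 -0.5 0 0 0;0 0 -0.7 0 0 0;0 0 -0.7 0 0 0;0 0 -0.6 0 0 0;0 0 0 0 0 0'
python3 - <<'E'
from station import snapshot
from h import *
d=snapshot('wrist');np.savez('/tmp/w10.npz',**d); P=cloud(d).reshape(-1,3)
for a in np.arange(.09,.15,.01):
    s=P[(P[:,2]>a)&(P[:,2]<a+.01)&(np.hypot(P[:,0]-.472,P[:,1]-.322)<.02)]
    if len(s): print(a.round(2),len(s),s.mean(0).round(4),s.max(0).round(4))
E
```

```text
t: 21.55
tcp_pos: [0.4768, 0.3234, 0.1015]
tool_rot: [1.0, 0.0, 0.001, -0.0]
force: [-0.1, -0.6, -1.0]
finger_gap: 1.002
gripper_force: 0.0
t: 22.05
tcp_pos: [0.4787, 0.3243, 0.2048]
tool_rot: [1.0, 0.0, 0.004, -0.002]
force: [1.1, 0.3, 0.0]
finger_gap: 0.997
gripper_force: 0.0
0.09 54 [0.4806 0.322  0.095 ] [0.483  0.3317 0.0996]
0.1 86 [0.4806 0.3223 0.105 ] [0.4834 0.3322 0.1099]
0.11 84 [0.4805 0.3221 0.116 ] [0.483 0.332 0.12 ]
0.12 97 [0.4805 0.3221 0.1256] [0.4831 0.3316 0.1299]
0.13 495 [0.4743 0.3221 0.137 ] [0.4827 0.332  0.1395]
```

```bash
python3 -m crank '0.1 0.9 0 0 0 0;0.1 1 0 0 0 0;0.1 1 0 0 0 0;0 1 0 0 0 0;0 0.9 0 0 0 0'; python3 -m crank '0.05 0.37 0 0 0 0;0 0 0 0 0 -0.066;0 0 0 0 0 -0.065;0 0 0 0 0 0;0 0 0 0 0 0'
python3 - <<'E'
from station import telemetry, snapshot
from h import *
d=snapshot('wrist');np.savez('/tmp/w11.npz',**d)
s=telemetry.sense(); print(s['tcp_pos'],s['tool_rot'])
R=cv2.Rodrigues(d['rvec'])[0]; p=d['camera_matrix']@(R@np.array([.4907,.1172,.055])+d['tvec'].ravel()); p=(p/p[2]).round().astype(int); print(p)
print(bore(d,p[0],p[1]),top(d,p[0],p[1]))
E
```

```text
t: 22.6
tcp_pos: [0.4873, 0.1295, 0.1997]
tool_rot: [1.0, 0.0, -0.001, 0.0]
force: [0.8, -0.3, -0.3]
finger_gap: 0.998
gripper_force: 0.0
t: 23.1
tcp_pos: [0.4897, 0.1164, 0.2002]
tool_rot: [0.995, 0.102, -0.001, -0.0]
force: [-0.4, 0.3, 0.4]
finger_gap: 0.998
gripper_force: 0.0
[0.48982749 0.1165391  0.20040734] [ 9.94776909e-01  1.02070648e-01 -6.91757217e-04 -7.16414852e-05]
[319 185   1]
(array([0.4896, 0.1166, 0.055 ]), array([ 12,  13,  14,  12, 106], dtype=int32)) ((490.7938537597656, 117.16094970703125), (69.01456451416016, 39.93943786621094), 11.802858352661133)
```

```bash
python3 -m crank '0.02 -0.02 0.6 0 0 0;0 0 0.8 0 0 0;0 0 0.8 0 0 0;0 0 0.7 0 0 0;0 0 0.5 0 0 0'; python3 -m crank '0 0 0.5 0 0 0;0 0 0.4 0 0 0;0 0 0.2 0 0 0;0 0 0 0 0 0;0 0 0 0 0 0'; python3 -m crank '0 0 0 0 0 0;0 0 0 0 0 0;0 0 0 0 0 0;0 0 0 0 0 0;0 0 0 0 0 0' -1 60;  python3 -m crank '0 0 -0.2 0 0 0;0 0 -0.4 0 0 0;0 0 -0.6 0 0 0;0 0 -0.6 0 0 0;0 0 -0.7 0 0 0'
```

```text
t: 23.65
tcp_pos: [0.49, 0.1177, 0.0632]
tool_rot: [0.995, 0.102, -0.001, -0.0]
force: [0.3, 1.0, -0.8]
finger_gap: 0.999
gripper_force: 0.0
t: 24.15
tcp_pos: [0.4912, 0.1175, 0.0214]
tool_rot: [0.995, 0.103, 0.0, 0.0]
force: [1.0, 0.1, 0.1]
finger_gap: 0.999
gripper_force: 0.0
t: 24.65
tcp_pos: [0.4914, 0.1175, 0.0219]
tool_rot: [0.995, 0.103, 0.001, -0.0]
force: [-1.3, -0.1, 6.0]
finger_gap: 0.463
gripper_force: 61.9
t: 25.15
tcp_pos: [0.4895, 0.1173, 0.1213]
tool_rot: [0.995, 0.103, -0.002, -0.0]
force: [0.8, -0.2, -4.7]
finger_gap: 0.457
gripper_force: 61.0
```

```bash
python3 -m crank '-0.1 0.5 0 0 0 0;-0.15 0.8 0 0 0 0;-0.18 0.95 0 0 0 0;-0.18 0.95 0 0 0 0;-0.18 0.95 0 0 0 0'; python3 -m crank '-0.18 0.95 0 0 0 0;-0.18 0.95 0 0 0 0;-0.18 0.95 0 0 0 0;-0.18 0.95 0 0 0 0;-0.18 0.95 0 0 0 0';python3 -m crank '-0.18 0.95 0 0 0 0;-0.11 0.75 0 0 0 0;0 0 0 0 0 -0.024;0 0 0 0 0 0;0 0 0 0 0 0'
python3 - <<'E'
from station import telemetry
s=telemetry.sense(); print(s['tcp_pos'],s['tool_rot'],s['finger_gap'])
E
```

```text
t: 25.65
tcp_pos: [0.493, -0.0526, 0.121]
tool_rot: [0.995, 0.103, -0.001, -0.0]
force: [-0.2, -0.1, -3.5]
finger_gap: 0.459
gripper_force: 61.3
t: 26.15
tcp_pos: [0.4965, -0.2459, 0.1207]
tool_rot: [0.995, 0.103, -0.001, -0.001]
force: [1.0, 0.6, -4.0]
finger_gap: 0.458
gripper_force: 61.3
t: 26.65
tcp_pos: [0.4991, -0.3127, 0.1205]
tool_rot: [0.993, 0.121, -0.001, -0.001]
force: [0.6, 0.1, -4.7]
finger_gap: 0.458
gripper_force: 61.7
[ 0.49909117 -0.31265061  0.12047702] [ 9.92615846e-01  1.21290718e-01 -9.45160035e-04 -1.20409664e-03] 0.45839597962943623
```

```bash
python3 -m crank '0 0 0.4 0 0 0;0 0 0.6 0 0 0;0 0 0.6 0 0 0;0 0 0.4 0 0 0;0 0 0.2 0 0 0'; python3 -m crank '0 0 0.1 0 0 0;0 0 0.05 0 0 0;0 0 0 0 0 0;0 0 0 0 0 0;0 0 0 0 0 0'
```

```text
t: 27.15
tcp_pos: [0.4992, -0.3117, 0.0315]
tool_rot: [0.993, 0.122, -0.001, -0.002]
force: [-0.5, -0.6, -4.6]
finger_gap: 0.459
gripper_force: 61.6
t: 27.65
tcp_pos: [0.5005, -0.3142, 0.0279]
tool_rot: [0.993, 0.122, 0.0, 0.001]
force: [1.0, -0.3, -4.4]
finger_gap: 0.458
gripper_force: 61.6
```

```bash
python3 -m crank '0 0 0.04 0 0 0;0 0 0.02 0 0 0;0 0 0 0 0 0;0 0 0 0 0 0;0 0 0 0 0 0'; python3 -m crank '0 0 0 0 0 0;0 0 0 0 0 0;0 0 0 0 0 0;0 0 0 0 0 0;0 0 0 0 0 0' 0.35; python3 -m crank '0 0 -0.4 0 0 0;0 0 -0.6 0 0 0;0 0 -0.8 0 0 0;0 0 -0.8 0 0 0;0 0 -0.8 0 0 0';python3 -m crank '0 0 -0.6 0 0 0;0 0 0 0 0 0;0 0 0 0 0 0;0 0 0 0 0 0;0 0 0 0 0 0'
python3 - <<'E'
from station import telemetry, snapshot
from h import *
d=snapshot('wrist'); P=cloud(d)
R=cv2.Rodrigues(d['rvec'])[0]; p=d['camera_matrix']@(R@np.array([.4985,-.3133,.059])+d['tvec'].ravel()); p=(p/p[2]).round().astype(int); print(p)
print('blind',top(d,p[0],p[1]))
d=snapshot('top'); cv2.imwrite('pics/end.png',cv2.resize(d['image'][90:290,180:460,::-1],None,fx=2.5,fy=2.5)); P=cloud(d).reshape(-1,3)
s=P[(P[:,2]>.13)&(P[:,2]<.145)&(np.hypot(P[:,0]-.47,P[:,1]-.32)<.02)]; print('pin',len(s),s.mean(0))
for n,(u,v) in dict(M=(316,207),R=(357,229)).items(): print(n,top(d,u,v,18))
E
```

```text
t: 28.15
tcp_pos: [0.5006, -0.3143, 0.026]
tool_rot: [0.993, 0.122, 0.0, 0.001]
force: [-2.1, 1.0, 6.4]
finger_gap: 0.458
gripper_force: 62.8
t: 28.65
tcp_pos: [0.5002, -0.3138, 0.0246]
tool_rot: [0.993, 0.122, -0.0, -0.0]
force: [-0.6, -0.4, 0.8]
finger_gap: 0.678
gripper_force: 0.0
t: 29.15
tcp_pos: [0.4999, -0.3136, 0.1617]
tool_rot: [0.993, 0.122, -0.0, -0.0]
force: [0.5, -0.1, -0.2]
finger_gap: 0.676
gripper_force: 0.0
t: 29.65
tcp_pos: [0.4994, -0.3131, 0.1831]
tool_rot: [0.993, 0.122, -0.001, -0.001]
force: [-0.6, 0.0, 0.1]
finger_gap: 0.676
gripper_force: 0.0
[320 193   1]
blind ((498.8702697753906, -315.9571228027344), (70.09783935546875, 40.457763671875), 14.093989372253418)
pin 45 [0.47252567 0.32269108 0.13726422]
M ((540.3402099609375, 0.32732391357421875), (70.69252014160156, 40.041934967041016), 17.335145950317383)Traceback (most recent call last):
  File "<stdin>", line 8, in <module>
  File "h.py", line 18, in top
    n,l,st,c=cv2.connectedComponentsWithStats(m); k=1+st[1:,4].argmax()
                                                      ~~~~~~~~~~~~~~~^^
ValueError: attempt to get argmax of an empty sequence
```

View pics/end.png

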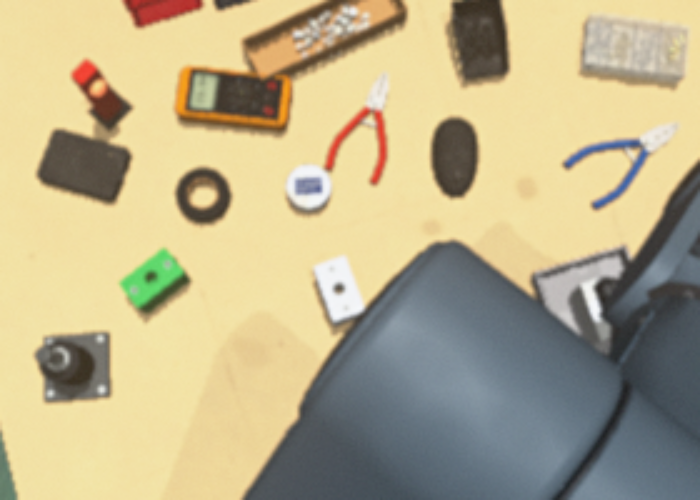

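The pin is seated, the middle spacer is in place and the blind one is in the tray at end-picture (590,310). The arm hides the right spacer from the top camera, so I check it with the wrist camera before handing in.

Run:
```python
from station import snapshot, manip
from h import *
d=snapshot('wrist'); R=cv2.Rodrigues(d['rvec'])[0]; p=d['camera_matrix']@(R@np.array([.4653,-.1188,.055])+d['tvec'].ravel()); p=(p/p[2]).round().astype(int); r=top(d,p[0],p[1]); print(p,r)
if np.hypot(r[0][0]-465,r[0][1]+119)<15: print(manip.sign_off())
```

```text
[116 178   1] ((464.91259765625, -119.27729797363281), (70.2428207397461, 40.008853912353516), 1.4080651998519897)
the job is handed in; nothing more can be done
None
```

The left spacer was the blind one: all three bores were probed left to right, it now stands in the tray, the pin is back in its holder, the two good spacers stand in place, and the job is handed in at about 30 s; no verdict came back.

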